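Close the topping jar and put it out for serving

TASK

First hang the dipper by its own hook over the steel pan's rim, cup inside, and let go. Then close the white jar in its cradle: its lid lies loose on top of the threads, so without lifting it off turn it back (counterclockwise from above) until it drops into the thread, then screw it clockwise fully home, its grip bar square with the jar. Last, lift the jar out by that bar, stand it gently upright on the flat of the black tray and let go; leave everything else where it is.

Things in the scene. Friction and masses are not known exactly. Their poses are not given: they have to be found in the camera images.
- dipper: Small steel cup with an upright handle, 122 tall, 0.12 kg, standing upright at first. Origin: centre of the cup's underside, z up. Cup 42 dia x 28 tall. A strap 14 wide x 4 thick rises from the cup's -x side (centre x = -23).
- dipper_slot (a point): Closed upper end of the dipper's hook slot (dipper x = -30.5, z = 76), which comes to rest on the rim. The hook is on the side of the strap away from the cup: slot 11 wide from x = -25 to -36, open below; bridge 4 thick over it (z 76 to 80); outer leg x = -36 to -40, down to z = 56; all 14 wide.
- dipper_handle (a point): Middle of the dipper's black handle (dipper x = -23, z = 104), which stands on the strap: 10 (dipper x) x 18 (y) x 44 tall (z = 78 to 122). Grip it here across its 10 mm.
- pan: Open rectangular steel pan, 120 (x) x 180 (y) x 100 tall outside, plain upright walls and floor 5 thick; does not move. Origin: centre of its underside. The dipper may hang on any side; hung, its underside is 24 above the pan's and it may lean a few degrees.
- jar: White ceramic jar, square body 64 x 64 x 60 tall, round neck up to 80, about 0.35 kg, standing in the cradle with 1.5 play per side. Origin: centre of its underside; x, y square to its faces. Neck with three like thread ridges and gaps between them; stops keep a lid that lies on top of the ridges from going forward.
- lid: Steel screw lid, 68 dia x 19.5 tall plus grip bar, 0.06 kg. Origin: centre of the skirt's lower edge; x along the bar. Angle = lid yaw minus jar yaw, counterclockwise positive. Start: loose on the ridges at 12 to 40 degrees, origin 74 to 76 above the jar's. Home: angle 0 at a stop, origin about 65 above the jar's.
- lid_bar (a point): Middle of the lid's straight grip bar, 31 above the lid's origin: 46 long (lid x) x 14 wide (lid y) x 22 tall, lid z 19.5 to 42. Turned back past 72 degrees, the lid falls 8 mm of its own weight if the fingers let it slide (leave 2 to 4 mm of play on the bar, or press lightly); a stop ends the back turn at 98.
- jar_neck (a point): Centre of the jar's mouth, 80 above its underside. In the groove the lid, screwed forward, sinks from 70 to 65 (origin over the jar's) along the thread from 98 degrees to the stop at 0. Turning takes almost no force. The thread has 1.5 mm of play up and down. Screwed home, the lid carries the jar.
- cradle: Dark steel cradle that keeps the jar from turning, fixed: square 81 x 81 x 18 tall, with two feet plates 110 over all along x, and a square recess of 67 for the jar. Origin: centre of its underside; the jar's underside is 7 above it.
- tray: Flat black tray, 242 (x) x 362 (y) x 14 tall, does not move. Origin: centre of its underside; flat floor at z = 2, raised rim beyond x = +-108, y = +-168. The jar may stand anywhere on the floor; the left half (+y) is empty.
- shaker: Bystander, leave alone: salt shaker with a grey dome top, 44 dia x 90 tall, standing on the far right part of the black tray. Origin: centre of its underside.
- sauce_jar: Bystander, leave alone: jar with a broad red lid, 61 dia x 86 tall, behind the job (not the jar to be closed). Origin: centre of its underside.
- glass: Bystander, leave alone: empty tea glass, 63 dia x 88 tall, behind the cradle. Origin: centre of its underside.
- tub: Bystander, leave alone: small food tub, 72 dia x 71 tall, between the robot and the cradle. Origin: centre of its underside.
- spice_jar: Bystander, leave alone: spice jar with a black lid, 45 dia x 105 tall, left of the pan. Origin: centre of its underside.
Not all that is in view belongs to the job. Of the things shaped like the cradle, the steel one is meant.

How it is judged:
On the way, in this order (a step that is already met when the one before it is completed fails the run):
1. the dipper hangs by its hook on the pan's rim, cup inside the pan, and has been let go (x of dipper in the frame of pan between -0.057 and 0.057 m and y of dipper in the frame of pan between -0.087 and 0.087 m and z of dipper in the frame of pan between 0.017 and 0.034 m and angle between dipper's own z axis and vertical below 0.25 rad and linear speed of dipper below 0.02 m/s and contact force between the fingers and dipper below 0.1 N), for 0.2 s.
2. the lid has been turned back and has dropped into the thread (z of lid in the frame of jar below 0.0725 m and angle between the x axis of lid and the x axis of jar, either way round above 1.05 rad and distance between jar and cradle below 0.012 m), for 0.1 s.
3. the lid is screwed fully home while the jar is in its cradle (angle between the x axis of lid and the x axis of jar, either way round below 0.2 rad and z of lid in the frame of jar below 0.0695 m and angle between lid's own z axis and vertical below 0.2 rad and distance between jar and cradle below 0.012 m), for 0.1 s.
At the end, for the whole second after the job is handed in: Dipper hangs on the pan's rim, cup inside (underside 17-34 mm above the pan's), leaning < 0.25 rad; lid in the thread, within 0.2 rad of home; jar upright (0.1 rad) on the tray's flat floor, centre within 80 mm (x) and 140 mm (y) of the tray's; all released and at rest (all of step 1 and angle between the x axis of lid and the x axis of jar, either way round below 0.2 rad and z of lid in the frame of jar below 0.0695 m and angle between lid's own z axis and vertical below 0.2 rad and x of jar in the frame of tray between -0.08 and 0.08 m and y of jar in the frame of tray between -0.14 and 0.14 m and z of jar in the frame of tray between -0.002 and 0.006 m and angle between jar's own z axis and vertical below 0.1 rad and linear speed of each of jar, lid below 0.02 m/s and contact force between the fingers and jar below 0.1 N and contact force between the fingers and lid below 0.1 N); the robot touches nothing.
It fails at once if the lid is lifted off the threads (its origin more than 83 mm above the jar's) (z of lid in the frame of jar above 0.083 m).
It fails at once if the jar is dropped or slammed onto the tray (over 0.35 m/s within 30 mm of the tray's floor) (x of jar in the frame of tray between -0.12 and 0.12 m and y of jar in the frame of tray between -0.18 and 0.18 m and z of jar in the frame of tray below 0.032 m and linear speed of jar above 0.35 m/s).
It fails at once if a bystander is moved by more than 40 mm or tipped over (distance of any of shaker, sauce_jar, glass, tub, spice_jar from where it was at the start of the episode above 0.04 m or angle between any of shaker, sauce_jar, glass, tub, spice_jar's own z axis and vertical above 0.5 rad).
It also fails if it takes over 56 s, if anything falls off the work surface, if the arm or the gripper's body presses on something with over 40 N, if the wrist force passes 120 N, or if a joint passes its speed limit or range.

ROBOT

A 6-joint arm with a two-finger parallel gripper is mounted at the origin on a cart in front of the work surface, level with it; the furniture and walls round the work are solid. World frame = base frame: x ahead of the robot, y to its left, z up, the work surface at z = 0. Lengths are in m, angles in rad, forces in N, time in s.
With the tool pointing down it reaches from about 0.35 to 0.975 m from the base axis. Payload 4.9 kg.
Tool frame: the origin (TCP) lies midway between the tips of the shut fingers; the grasp point (between the pads) lies 19 mm behind it; z points along the fingers, y is the line along which they close (so a half turn about z gives the same grasp; the last joint's range is limited). The gripper opens to 85 mm and grips with 20 to 120 N. Pads are 22 mm wide; open, the fingers measure 114 mm over their backs; the gripper's body (76 mm by 85 mm) begins 54 mm behind the grasp point. The pads swing forward as they close: fully open they stand 13 mm farther back than shut.
Start: joints at [1.055, 0.053, 1.613, -0, 1.476, -0.119], TCP at [0.242, 0.576, 0.231] pointing down, gripper open.
Joint ranges: [-3.01, 3.01], [-1.01, 2.22], [0.06, 2.58], [-1.02, 4.17], [0.09, 2.62], [-3.14, 3.14]. Speed limits (rad/s): [2.57, 2.57, 3.14, 3.14, 3.14, 3.14].

INTERFACE

Orientations are given as a rotation vector (axis times angle).
In Python, from station import ctrl gives the robot as it stands.
- The arm moves only by the tool carry_out, never from a script. Its argument "moves" is a list of rows, each an object of numbers: "x", "y", "z": the shift along the tool's x, y, z in units of 25 mm (1.0 is 25 mm); "turn": the turn about the tool's z in rad. In form: [{"x": .., "y": .., "z": .., "turn": ..}, ...]. A call has exactly 8 rows; each row shifts and turns the commanded pose from where the row before left it, along the tool's axes as they then stand; what a row does not reach is not made up. A row lasts 1/10 s, in which the tool goes at most 50 mm and 8.59 degrees, less where a joint would pass 70% of its speed; a pose out of reach is approached as far as the arm can. A call is refused whole if a number of a shift passes 1 or a number of a turn 0.15, either way. A call with a gripper value outside its range is refused whole. "grip" is the finger opening in mm, from 0 to 85.4, set as the call begins (left out, the last holds). The fingers move at their own pace and stop on an object; "newtons" is the grip in N (left out, the last holds). Time passes only in rows, so rows that do not move let the fingers close, or fill a call up. It gives the time, the measured TCP pose, the force, the opening and the grip force at its end, in the units of the state.
- ctrl.get_obs(): the state, without advancing time (a new reading comes with each control period).
- ctrl.get_image(name): name is "scene" or "top"; returns the picture (480x640x3 uint8, red, green, blue); there is no depth.
- ctrl.calibration(name): a dict with "fx", "fy", "cx", "cy" (pixels), "R" (3x3) and "t" (3): a world point X has camera coordinates R X + t. Camera axes: x right, y down, z forward; pixel columns grow to the right and rows downward; lengths in m; the calibration is good to about 2 mm. A picture is of the moment at which its call begins. calibration takes no time and is no camera call.
- ctrl.finish_job(): hands the job in; it is judged then, once.
Trained networks look in the newest picture that a camera, given by its name, has taken for a name from the list of things; names that differ only in an ending like _2 or _b are one class to them, and where a whole thing is asked for, a point or a joint stands for the part that bears it (a point fixed in the world has none). Each returns a list of dicts, best first, with "confidence" (0 to 1); they miss things now and then, are a little off and sometimes report something else, mostly with a low value. They report only what shows in the picture. A call takes as long as a camera call. They do not tell look-alikes from the thing itself.
- ctrl.look_for(camera, query): "rect" ([left, top, width, height] in pixels, round what is visible of it).
- ctrl.mark_of(camera, query): "pixel" ([column, row] in pixels: a listed point, or the origin of a listed thing).
The state is a dict: "t": time; "q": joint angles; "dq": joint speeds; "effort": joint torques, N m; "tool_pos": TCP position; "tool_rot": TCP orientation; "contact_force": force on the tool from outside, world axes, zero at the start; "wrist_torque": the same for the moment, N m; "opening": finger opening in m; "grip_force": force on a finger pad.
Only numpy, scipy, OpenCV 4.12 (cv2) and the standard library are available. Lean on these libraries where they do the work, as an engineer would, in place of code of your own. Each camera call takes 0.05 s, during which the arm holds its last target. There are 200 camera calls.

## Working session

There is one attempt and no reset: what is moved stays moved. The work goes in short steps, Python scripts to look and compute and a tool call to move; the robot and the scene stay as the last step left them, time stands still between calls to the robot, and variables do not carry over. Pictures are saved under pics/ and viewed, at most 10 in all, crops included, and the job is handed in when it is done.

Besides the shell and the picture viewer there is one more tool, called after ">>>" as name([rows], argument=value, ...), one row to a line, values as JSON. carry_out: Moves the arm, as the interface text tells. Its arguments: {"type":"object","properties":{"moves":{"type":"array"},"grip":{"type":"number"},"newtons":{"type":"number"}},"required":["moves"]}

```bash
mkdir -p pics; ls
cat > h.py <<'E'
import numpy as np, cv2
from station import ctrl
def snap(n,f):
    im=ctrl.get_image(n); cv2.imwrite('pics/'+f,im[:,:,::-1]); return im
def ray(n,p):
    c=ctrl.calibration(n);R=np.array(c['R']);t=np.array(c['t'])
    d=R.T@np.array([(p[0]-c['cx'])/c['fx'],(p[1]-c['cy'])/c['fy'],1]);return -R.T@t,d
def atz(n,p,z):
    o,d=ray(n,p);return o+d*(z-o[2])/d[2]
def proj(n,X):
    c=ctrl.calibration(n);v=np.array(c['R'])@np.array(X)+np.array(c['t'])
    return c['fx']*v[0]/v[2]+c['cx'],c['fy']*v[1]/v[2]+c['cy']
def tri(p,q):
    o1,d1=ray('scene',p);o2,d2=ray('top',q)
    s=np.linalg.lstsq(np.c_[d1,-d2],o2-o1,rcond=None)[0]
    a=o1+s[0]*d1;b=o2+s[1]*d2
    return (a+b)/2,np.linalg.norm(a-b)
E
python3 - <<'E'
from h import *
np.set_printoptions(precision=4,suppress=True)
snap('scene','s0.png');snap('top','t0.png')
for n in('scene','top'):
    c=ctrl.calibration(n);print(n,c['fx'],-np.array(c['R']).T@np.array(c['t']))
Z=dict(dipper=0,dipper_slot=.076,dipper_handle=.104,pan=0,jar=.007,lid=.081,lid_bar=.112,jar_neck=.087,cradle=0,tray=0,shaker=0,sauce_jar=0,glass=0,tub=0,spice_jar=0)
for k,z in Z.items():
    r={n:ctrl.mark_of(n,k)[:3] for n in('scene','top')}
    for n in r:
        print(k,n,[(np.round(m['pixel'],1).tolist(),round(m['confidence'],2),atz(n,m['pixel'],z)[:2].round(3).tolist()) for m in r[n]])
    if r['scene'] and r['top']: print('   tri',*tri(r['scene'][0]['pixel'],r['top'][0]['pixel']))
print(ctrl.get_obs())
E
```

```text
pics
scene 543.4190591303901 [-0.2018 -1.0441  0.7368]
top 577.8752322961327 [0.2845 0.0848 1.6395]
dipper scene [([249.2, 255.0], 0.86, [0.429, 0.146])]
dipper top [([262.1, 268.1], 0.68, [0.437, 0.148]), ([432.5, 242.7], 0.67, [0.512, -0.343])]
   tri [ 0.4345  0.1496 -0.0028] 0.006310106699169281
dipper_slot scene [([244.2, 230.8], 0.87, [0.419, 0.152])]
dipper_slot top [([316.4, 286.9], 0.54, [0.38, -0.002]), ([257.4, 276.0], 0.46, [0.409, 0.158])]
   tri [0.3615 0.0089 0.1525] 0.02970875483453058
dipper_handle scene [([241.6, 219.7], 0.75, [0.419, 0.165])]
dipper_handle top [([255.9, 272.7], 0.54, [0.415, 0.16])]
   tri [0.4156 0.1598 0.107 ] 0.0014156307696213445
pan scene [([265.1, 219.2], 0.86, [0.587, 0.328])]
pan top [([198.8, 214.2], 0.74, [0.591, 0.33])]
   tri [ 0.5901  0.3313 -0.0018] 0.0028545271474849144
jar scene [([333.0, 266.6], 0.9, [0.582, -0.041])]
jar top [([327.5, 217.0], 0.52, [0.584, -0.038])]
   tri [ 0.5849 -0.0381  0.0047] 4.0488270895484385e-05
lid scene [([332.7, 243.0], 0.71, [0.576, -0.043]), ([334.4, 264.8], 0.34, [0.511, -0.138])]
lid top [([328.3, 
[... 1592 characters left out ...]
008])]
   tri [ 0.3942 -0.0077 -0.0046] 0.0043082304150293335
spice_jar scene [([225.2, 213.1], 0.79, [0.5, 0.437])]
spice_jar top [([158.4, 246.6], 0.95, [0.497, 0.441])]
   tri [ 0.4991  0.4401 -0.0013] 0.00414140137389386
{'t': 1.6, 'q': array([ 1.055 ,  0.0527,  1.6129, -0.    ,  1.476 , -0.119 ]), 'dq': array([-0.0006,  0.0005, -0.0002,  0.0013,  0.0007,  0.0002]), 'effort': array([  0.0003, -39.3652, -37.046 ,  -0.    ,   0.0004,   0.    ]), 'tool_pos': array([0.2415, 0.5764, 0.2313]), 'tool_rot': array([-0.6191, -3.08  ,  0.0001]), 'contact_force': array([ 0.4402, -0.3654,  0.0366]), 'wrist_torque': array([ 0.0108,  0.0577, -0.023 ]), 'grip_force': 0.0, 'opening': 0.08546731895386812}
```

Run:
```python
import cv2
t=cv2.imread('pics/t0.png')[165:315,140:360];s=cv2.imread('pics/s0.png')[170:310,190:390]
cv2.imwrite('pics/t0c.png',cv2.resize(t,None,fx=3.6,fy=3.6,interpolation=cv2.INTER_CUBIC))
cv2.imwrite('pics/s0c.png',cv2.resize(s,None,fx=4,fy=4,interpolation=cv2.INTER_CUBIC))
```

```text
(no output)
```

View pics/t0c.png

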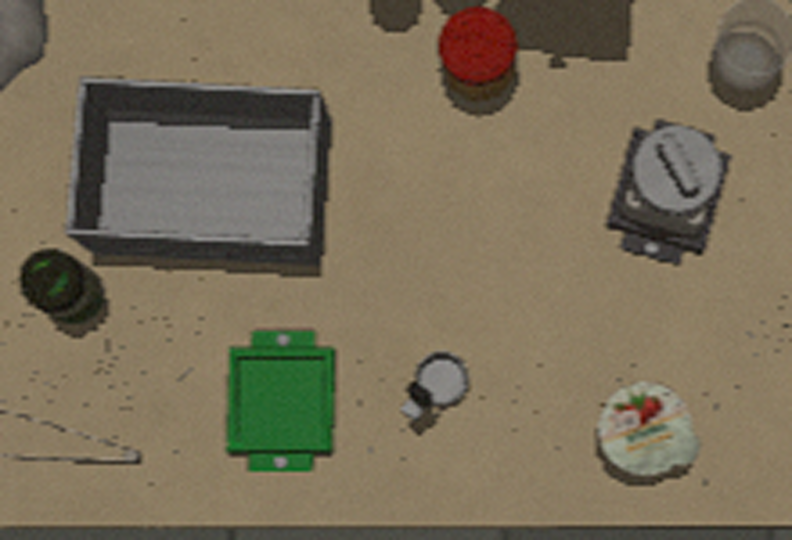

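View pics/s0c.png

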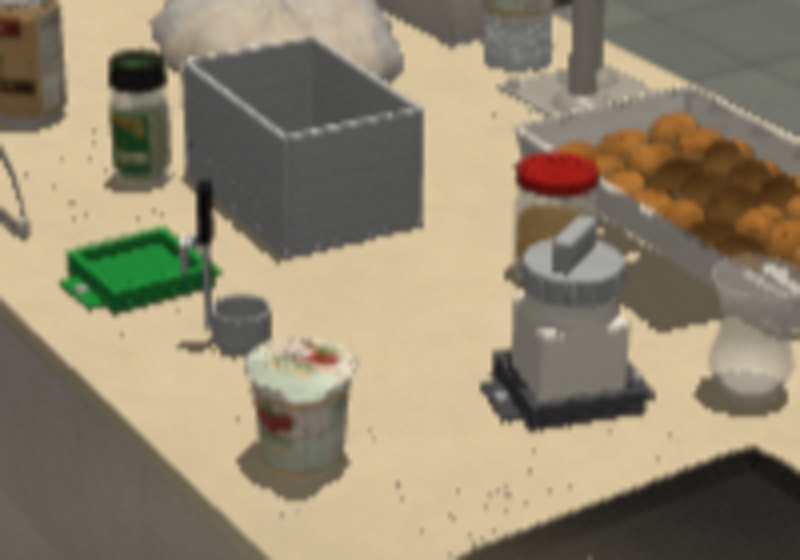

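View pics/t0.png

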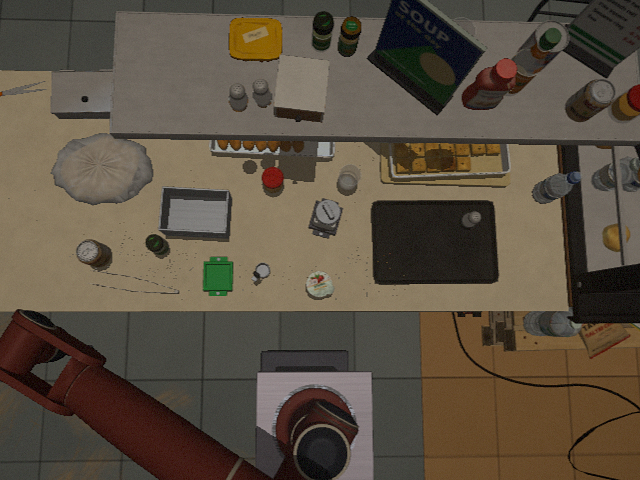

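The top view shows the pan rim from crop (80,79) to (318,243). It also shows the dipper cup at (443,380) with its handle at (421,393) on the −x side, the lid at (680,165), and the steel cradle under it. The green cradle at (282,400) is the decoy. The tray is at full-image columns 373–497, with the shaker at (471,219). The scene view agrees with this.

Run:
```python
from h import *
np.set_printoptions(precision=4,suppress=True)
t=cv2.imread('pics/t0.png')
C=lambda u,v:(140+(u+.5)/3.6-.5,165+(v+.5)/3.6-.5)
for p in [(82,79),(322,92),(310,243),(69,233)]: print('rim',atz('top',C(*p),.1))
print('cup',atz('top',C(443,380),.028),'handle top',atz('top',C(421,391),.122),'hook',atz('top',C(411,409),.08))
print('lidc',atz('top',C(680,166),.101))
for p in [(655,122),(730,153),(700,252),(609,222)]: print('cr',atz('top',C(*p),.018))
print('foot',atz('top',C(652,249),.003))
for p in [(373,202),(495,201),(497,282),(374,282)]: print('tray',atz('top',p,.014))
for z in (.3,.5): print('shelf',atz('top',(320,138),z))
im=np.zeros((560,800,3),np.uint8)
a=cv2.resize(t[192:244,303:348],None,fx=9,fy=9,interpolation=cv2.INTER_CUBIC);im[:468,:405]=a
b=cv2.resize(t[258:290,245:277],None,fx=12,fy=12,interpolation=cv2.INTER_CUBIC);im[:384,410:794]=b
cv2.imwrite('pics/z.png',im)
```

```text
rim [0.6473 0.415  0.1   ]
rim [0.6391 0.2361 0.1   ]
rim [0.524  0.2425 0.1   ]
rim [0.5304 0.4198 0.1   ]
cup [0.4287 0.1453 0.028 ] handle top [0.4122 0.1576 0.122 ] hook [0.4023 0.1668 0.08  ]
lidc [ 0.5845 -0.0338  0.101 ]
cr [ 0.6362 -0.0204  0.018 ]
cr [ 0.6116 -0.0802  0.018 ]
cr [ 0.5315 -0.0556  0.018 ]
cr [0.5551 0.0164 0.018 ]
foot [ 0.536  -0.0185  0.003 ]
tray [ 0.6283 -0.1695  0.014 ]
tray [ 0.6346 -0.5289  0.014 ]
tray [ 0.3981 -0.5222  0.014 ]
tray [ 0.3974 -0.1682  0.014 ]
shelf [0.7244 0.0012 0.3   ]
shelf [0.6587 0.0137 0.5   ]
```

View pics/z.png

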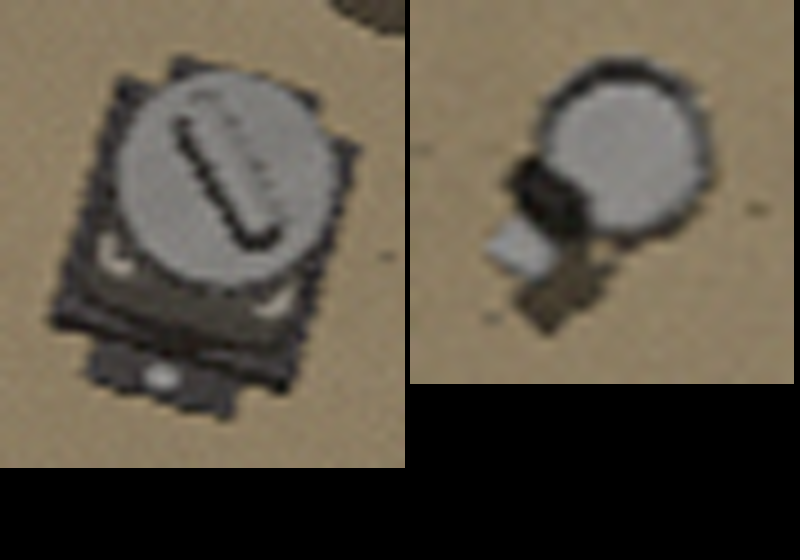

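The zoom shows the lid bar running from (190,100) to (265,235), the cradle at about −16° yaw, and the dipper's +x at about −38° yaw. I'll plan the move to the dipper handle.

```bash
cat >> h.py <<'E'
def pose(o=None):
    from scipy.spatial.transform import Rotation as Ro
    o=o or ctrl.get_obs(); M=Ro.from_rotvec(o['tool_rot']).as_matrix()
    return np.array(o['tool_pos']),np.arctan2(M[1,1],M[0,1])
def plan(*wps,start=None):
    """wps: (x,y,z,psi deg (of tool y) ,rows). Prints tool-axis shifts in 25 mm units per row."""
    p,psi=start or pose(); out=[]
    for x,y,z,d,n in wps:
        d=np.radians(d); st=(np.array([x,y,z])-p)/n; dt=(d-psi)/n
        for i in range(n):
            ty=np.array([np.cos(psi),np.sin(psi)]);tx=np.array([-ty[1],ty[0]])
            out.append((st[:2]@tx/.025,st[:2]@ty/.025,-st[2]/.025,-dt)); p=p+st;psi+=dt
    for i,r in enumerate(out):
        if i%8==0: print('--')
        print('{"x":%.2f,"y":%.2f,"z":%.2f,"turn":%.3f}'%r, end=', ' )
    print('\nmax',np.abs(out).max(0).round(2),len(out))
    return p,psi
E
python3 - <<'E'
from h import *
e=plan((.415,.160,.21,-38,16))
plan((.415,.160,.087,-38,8),start=e)
E
```

```text
--
{"x":-0.80,"y":-0.79,"z":0.05,"turn":0.115}, {"x":-0.89,"y":-0.70,"z":0.05,"turn":0.115}, {"x":-0.96,"y":-0.59,"z":0.05,"turn":0.115}, {"x":-1.02,"y":-0.48,"z":0.05,"turn":0.115}, {"x":-1.07,"y":-0.35,"z":0.05,"turn":0.115}, {"x":-1.10,"y":-0.23,"z":0.05,"turn":0.115}, {"x":-1.12,"y":-0.10,"z":0.05,"turn":0.115}, {"x":-1.13,"y":0.03,"z":0.05,"turn":0.115}, --
{"x":-1.12,"y":0.16,"z":0.05,"turn":0.115}, {"x":-1.09,"y":0.28,"z":0.05,"turn":0.115}, {"x":-1.05,"y":0.41,"z":0.05,"turn":0.115}, {"x":-1.00,"y":0.52,"z":0.05,"turn":0.115}, {"x":-0.93,"y":0.64,"z":0.05,"turn":0.115}, {"x":-0.85,"y":0.74,"z":0.05,"turn":0.115}, {"x":-0.76,"y":0.83,"z":0.05,"turn":0.115}, {"x":-0.66,"y":0.91,"z":0.05,"turn":0.115}, 
max [1.13 0.91 0.05 0.11] 16
--
{"x":-0.00,"y":-0.00,"z":0.62,"turn":-0.000}, {"x":-0.00,"y":-0.00,"z":0.62,"turn":-0.000}, {"x":-0.00,"y":-0.00,"z":0.62,"turn":-0.000}, {"x":-0.00,"y":-0.00,"z":0.62,"turn":-0.000}, {"x":-0.00,"y":-0.00,"z":0.62,"turn":-0.000}, {"x":-0.00,"y":-0.00,"z":0.62,"turn":-0.000}, {"x":-0.00,"y":-0.00,"z":0.62,"turn":-0.000}, {"x":-0.00,"y":-0.00,"z":0.62,"turn":-0.000}, 
max [0.   0.   0.62 0.  ] 8
```

>>> carry_out([
  {"x":-0.8,"y":-0.79,"z":0.05,"turn":0.115},
  {"x":-0.89,"y":-0.7,"z":0.05,"turn":0.115},
  {"x":-0.96,"y":-0.59,"z":0.05,"turn":0.115},
  {"x":-1.0,"y":-0.48,"z":0.05,"turn":0.115},
  {"x":-1.0,"y":-0.35,"z":0.05,"turn":0.115},
  {"x":-1.0,"y":-0.23,"z":0.05,"turn":0.115},
  {"x":-1.0,"y":-0.1,"z":0.05,"turn":0.115},
  {"x":-1.0,"y":0.03,"z":0.05,"turn":0.115},
], grip=50, newtons=30)

```text
t: 2.4
tool_pos: [0.3228, 0.3767, 0.2214]
tool_rot: [1.928, 2.48, 0.001]
contact_force: [-0.4, 0.4, 0.4]
opening: 0.0502
grip_force: 0.0
```

>>> carry_out([
  {"x":-1.0,"y":0.16,"z":0.05,"turn":0.115},
  {"x":-1.0,"y":0.28,"z":0.05,"turn":0.115},
  {"x":-1.0,"y":0.41,"z":0.05,"turn":0.115},
  {"x":-1.0,"y":0.52,"z":0.05,"turn":0.115},
  {"x":-0.93,"y":0.64,"z":0.05,"turn":0.115},
  {"x":-0.85,"y":0.74,"z":0.05,"turn":0.115},
  {"x":-0.76,"y":0.83,"z":0.05,"turn":0.115},
  {"x":-0.66,"y":0.91,"z":0.05,"turn":0.115},
])

```text
t: 3.2
tool_pos: [0.4082, 0.1748, 0.2115]
tool_rot: [2.829, 1.367, 0.001]
contact_force: [0.4, -0.3, -0.8]
opening: 0.0502
grip_force: 0.0
```

Run:
```python
from h import *
p,s=pose();print(p,np.degrees(s))
plan((.415,.160,.18,-38,3),(.415,.160,.087,-38,5))
```

```text
[0.40821914 0.17484518 0.21150947] -38.42889872801559
--
{"x":-0.10,"y":0.19,"z":0.42,"turn":-0.002}, {"x":-0.10,"y":0.19,"z":0.42,"turn":-0.002}, {"x":-0.10,"y":0.19,"z":0.42,"turn":-0.002}, {"x":0.00,"y":0.00,"z":0.74,"turn":0.000}, {"x":0.00,"y":0.00,"z":0.74,"turn":0.000}, {"x":0.00,"y":0.00,"z":0.74,"turn":0.000}, {"x":0.00,"y":0.00,"z":0.74,"turn":0.000}, {"x":0.00,"y":0.00,"z":0.74,"turn":0.000}, 
max [0.1  0.19 0.74 0.  ] 8
```

>>> carry_out([
  {"x":-0.1,"y":0.19,"z":0.42},
  {"x":-0.1,"y":0.19,"z":0.42},
  {"x":-0.1,"y":0.19,"z":0.42},
  {"z":0.7},
  {"z":0.5},
  {},
  {},
  {},
])

```text
validation failed for argument at $.mo...
```

Run:
```python
from h import *
print(pose())
snap('top','t1.png');s=snap('scene','s1.png')
for n in('scene','top'):
  for k,z in (('dipper_handle',.104),('dipper',0)):
    print(n,k,[(m['pixel'],m['confidence'],atz(n,m['pixel'],z)) for m in ctrl.mark_of(n,k)[:2]])
t=cv2.imread('pics/s1.png')[180:280,190:310]
cv2.imwrite('pics/z1.png',cv2.resize(t,None,fx=6,fy=6,interpolation=cv2.INTER_CUBIC))
```

```text
(array([0.40821914, 0.17484518, 0.21150947]), np.float64(-0.6707108107193329))
scene dipper_handle [([243.0, 223.8], 0.76, array([0.41008166, 0.14023778, 0.104     ]))]
scene dipper [([251.6, 252.7], 0.75, array([0.44138615, 0.15440515, 0.        ]))]
top dipper_handle [([259.1, 272.7], 0.41, array([0.41521899, 0.15183552, 0.104     ]))]
top dipper [([262.3, 268.0], 0.35, array([0.43742144, 0.14752694, 0.        ]))]
```

View pics/z1.png

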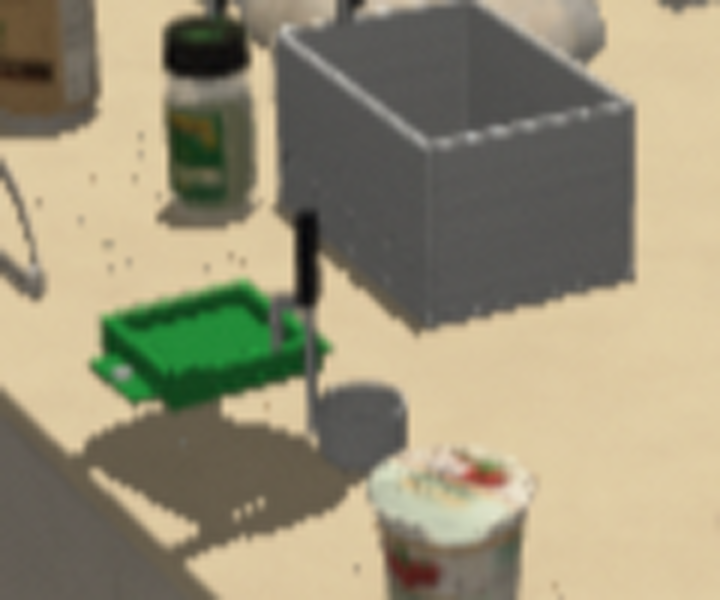

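The scene crop shows the black handle from (305,212) to (305,303), so its centre is near full-image (240.5,222.5). The open fingertips are at the top edge, near (226,181) and (247,182). The move itself was refused because rows need all four keys, so I'll resend it in full.

Run:
```python
from h import *
print('tcp px',proj('scene',pose()[0]),proj('top',pose()[0]))
for X in ((.415,.16,.122),(.415,.16,.078),(.411,.157,.122),(.415,.155,.122)): print(X,proj('scene',X),proj('top',X))
print(tri((190+306/6-.4,180+214/6-.4),(140+421/3.6-.4,165+391/3.6-.4)))
```

```text
tcp px (np.float64(234.4249559488568), np.float64(182.38968493423158)) (np.float64(247.12619613987476), np.float64(272.0144222193944))
(0.415, 0.16, 0.122) (np.float64(240.93700228218654), np.float64(214.71855022088738)) (np.float64(255.6751135480471), np.float64(272.1896271000442))
(0.415, 0.16, 0.078) (np.float64(241.4620567898334), np.float64(229.3139229760085)) (np.float64(256.46785770106857), np.float64(273.59574281355145))
(0.411, 0.157, 0.122) (np.float64(240.14334720354643), np.float64(215.43209073841095)) (np.float64(256.80369015309765), np.float64(273.7199123279984))
(0.415, 0.155, 0.122) (np.float64(241.81198999012793), np.float64(215.37378061365703)) (np.float64(257.5924027538666), np.float64(272.19475752409846))
(array([0.41250553, 0.15762312, 0.12187108]), np.float64(0.0003630006479415462))
```

>>> carry_out([
  {"x":-0.1,"y":0.19,"z":0.42,"turn":0},
  {"x":-0.1,"y":0.19,"z":0.42,"turn":0},
  {"x":-0.1,"y":0.19,"z":0.42,"turn":0},
  {"x":0,"y":0,"z":0.5,"turn":0},
  {"x":0,"y":0,"z":0.3,"turn":0},
  {"x":0,"y":0,"z":0,"turn":0},
  {"x":0,"y":0,"z":0,"turn":0},
  {"x":0,"y":0,"z":0,"turn":0},
])

```text
t: 4.3
tool_pos: [0.4149, 0.1614, 0.1604]
tool_rot: [2.825, 1.373, 0.002]
contact_force: [0.2, -0.8, -0.2]
opening: 0.0494
grip_force: 0.0
```

Run:
```python
from h import *
plan((.4127,.1578,.088,-38,8))
```

```text
--
{"x":-0.02,"y":0.00,"z":0.36,"turn":-0.000}, {"x":-0.02,"y":0.00,"z":0.36,"turn":-0.000}, {"x":-0.02,"y":0.00,"z":0.36,"turn":-0.000}, {"x":-0.02,"y":0.00,"z":0.36,"turn":-0.000}, {"x":-0.02,"y":0.00,"z":0.36,"turn":-0.000}, {"x":-0.02,"y":0.00,"z":0.36,"turn":-0.000}, {"x":-0.02,"y":0.00,"z":0.36,"turn":-0.000}, {"x":-0.02,"y":0.00,"z":0.36,"turn":-0.000}, 
max [0.02 0.   0.36 0.  ] 8
```

>>> carry_out([
  {"x":-0.02,"y":0,"z":0.48,"turn":0},
  {"x":-0.02,"y":0,"z":0.48,"turn":0},
  {"x":-0.02,"y":0,"z":0.48,"turn":0},
  {"x":-0.02,"y":0,"z":0.48,"turn":0},
  {"x":-0.02,"y":0,"z":0.48,"turn":0},
  {"x":-0.02,"y":0,"z":0.48,"turn":0},
  {"x":0,"y":0,"z":0,"turn":0},
  {"x":0,"y":0,"z":0,"turn":0},
])

```text
t: 5.1
tool_pos: [0.4125, 0.1588, 0.0874]
tool_rot: [-2.825, -1.373, 0.001]
contact_force: [0.0, -0.2, -0.4]
opening: 0.0504
grip_force: 0.0
```

>>> carry_out([
  {"x":0,"y":0,"z":0,"turn":0},
  {"x":0,"y":0,"z":0,"turn":0},
  {"x":0,"y":0,"z":0,"turn":0},
  {"x":0,"y":0,"z":0,"turn":0},
  {"x":0,"y":0,"z":0,"turn":0},
  {"x":0,"y":0,"z":0,"turn":0},
  {"x":0,"y":0,"z":0,"turn":0},
  {"x":0,"y":0,"z":0,"turn":0},
], grip=0, newtons=40)

```text
t: 5.9
tool_pos: [0.4128, 0.159, 0.0881]
tool_rot: [2.825, 1.373, 0.001]
contact_force: [0.7, 0.4, 1.8]
opening: 0.0095
grip_force: 42.1
```

Run:
```python
from h import *
p,s=pose();print(p,np.degrees(s))
# handle target: wall centre line point at y=.32 ; slot is 7.5mm outside of handle (-x dipper)
pan=np.array([.588,.330]);a=np.radians(-2.6);ex=np.array([np.cos(a),np.sin(a)]);ey=np.array([-ex[1],ex[0]])
h=pan-ex*(.0575-.0075)-ey*.01
print(h)
e=plan((p[0],p[1],.215,-38,5),(h[0],h[1],.215,-2.6,11))
```

```text
[0.41279605 0.15897726 0.08810005] -38.154436661271
[0.53759784 0.32227844]
--
{"x":0.00,"y":0.00,"z":-1.02,"turn":-0.001}, {"x":0.00,"y":0.00,"z":-1.02,"turn":-0.001}, {"x":0.00,"y":0.00,"z":-1.02,"turn":-0.001}, {"x":0.00,"y":0.00,"z":-1.02,"turn":-0.001}, {"x":0.00,"y":0.00,"z":-1.02,"turn":-0.001}, {"x":0.75,"y":-0.01,"z":-0.00,"turn":-0.056}, {"x":0.75,"y":0.03,"z":-0.00,"turn":-0.056}, {"x":0.74,"y":0.08,"z":-0.00,"turn":-0.056}, --
{"x":0.74,"y":0.12,"z":-0.00,"turn":-0.056}, {"x":0.73,"y":0.16,"z":-0.00,"turn":-0.056}, {"x":0.72,"y":0.20,"z":-0.00,"turn":-0.056}, {"x":0.71,"y":0.24,"z":-0.00,"turn":-0.056}, {"x":0.69,"y":0.28,"z":-0.00,"turn":-0.056}, {"x":0.68,"y":0.32,"z":-0.00,"turn":-0.056}, {"x":0.66,"y":0.35,"z":-0.00,"turn":-0.056}, {"x":0.64,"y":0.39,"z":-0.00,"turn":-0.056}, 
max [0.75 0.39 1.02 0.06] 16
```

>>> carry_out([
  {"x":0,"y":0,"z":-1,"turn":0},
  {"x":0,"y":0,"z":-1,"turn":0},
  {"x":0,"y":0,"z":-1,"turn":0},
  {"x":0,"y":0,"z":-1,"turn":0},
  {"x":0,"y":0,"z":-1,"turn":0},
  {"x":0.75,"y":0,"z":0,"turn":-0.056},
  {"x":0.75,"y":0.03,"z":0,"turn":-0.056},
  {"x":0.74,"y":0.08,"z":0,"turn":-0.056},
])

```text
t: 6.7
tool_pos: [0.4471, 0.2036, 0.2123]
tool_rot: [2.699, 1.608, -0.001]
contact_force: [-0.5, -0.5, -1.7]
opening: 0.0096
grip_force: 41.6
```

>>> carry_out([
  {"x":0.74,"y":0.12,"z":0,"turn":-0.056},
  {"x":0.73,"y":0.16,"z":0,"turn":-0.056},
  {"x":0.72,"y":0.2,"z":0,"turn":-0.056},
  {"x":0.71,"y":0.24,"z":0,"turn":-0.056},
  {"x":0.69,"y":0.28,"z":0,"turn":-0.056},
  {"x":0.68,"y":0.32,"z":0,"turn":-0.056},
  {"x":0.66,"y":0.35,"z":0,"turn":-0.056},
  {"x":0.64,"y":0.39,"z":0,"turn":-0.056},
])

```text
t: 7.5
tool_pos: [0.5383, 0.3221, 0.2115]
tool_rot: [-2.273, -2.168, 0.003]
contact_force: [-1.0, 0.0, -1.8]
opening: 0.0095
grip_force: 41.6
```

Run:
```python
from h import *
p,s=pose();print(p,np.degrees(s))
snap('top','t2.png');snap('scene','s2.png')
for n in('scene','top'):
  for k,z in (('dipper_slot',p[2]-.012),('dipper',p[2]-.088),('pan',0)):
    print(n,k,[(np.round(m['pixel'],1),m['confidence'],atz(n,m['pixel'],z)) for m in ctrl.mark_of(n,k)[:2]])
t=cv2.imread('pics/s2.png')[100:240,180:340]
cv2.imwrite('pics/z2.png',cv2.resize(t,None,fx=4.2,fy=4.2,interpolation=cv2.INTER_CUBIC))
```

```text
[0.53827244 0.32213118 0.21151471] -2.7308400346872848
scene dipper_slot [(array([253.3, 163.4]), 0.74, array([0.54117918, 0.31453177, 0.19951471])), (array([330.1, 270.3]), 0.32, array([ 0.36204608, -0.31440619,  0.19951471]))]
scene dipper [(array([259.7, 185.4]), 0.65, array([0.56390114, 0.31878559, 0.12351471]))]
scene pan [(array([264.8, 218.5]), 0.83, array([0.5885649 , 0.33346077, 0.        ])), (array([375.1, 266.1]), 0.59, array([ 0.68943353, -0.09079622,  0.        ]))]
top dipper_slot [(array([192.4, 224.1]), 0.57, array([0.52837602, 0.31565623, 0.19951471]))]
top dipper [(array([193.6, 213.9]), 0.61, array([0.56860982, 0.32557419, 0.12351471])), (array([188. , 216.6]), 0.54, array([0.56124276, 0.33998265, 0.12351471]))]
top pan [(array([201.6, 215.7]), 0.89, array([0.58670674, 0.32238051, 0.        ]))]
```

View pics/z2.png

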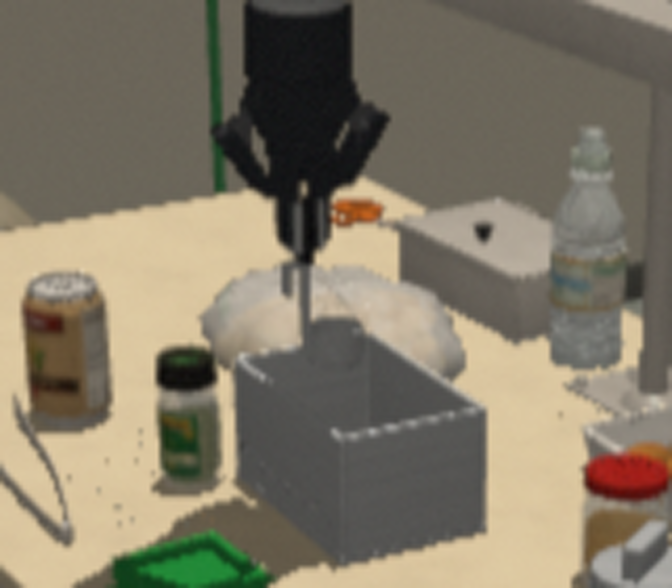

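The dipper is held upright with its hook on the left (290,280) and the cup (335,340) above the pan. The near rim corner is at crop (340,435). I'll triangulate the rim corners.

Run:
```python
from h import *
np.set_printoptions(precision=4,suppress=True)
T=lambda u,v:(140+(u+.5)/3.6-.5,165+(v+.5)/3.6-.5)
S=lambda u,v:(190+(u+.5)/4-.5,170+(v+.5)/4-.5)
c=[]
for s,t in (((289,136),(310,243)),((188,64),(69,233)),((421,108),(322,92)),((312,41),(82,79))):
    r=tri(S(*s),T(*t));c.append(r[0]);print(r, atz('scene',S(*s),.1))
print(np.mean(c,0))
pan=np.array([.588,.33])
a=np.radians(-2.6);ex=np.array([np.cos(a),np.sin(a)]);ey=np.array([-ex[1],ex[0]])
for sx,sy in((-1,-1),(-1,1),(1,-1),(1,1)):
    X=np.r_[pan+sx*.06*ex+sy*.09*ey,.1];print(X,proj('scene',X),proj('top',X))
```

```text
(array([0.5253, 0.2419, 0.0996]), np.float64(0.002739664787023643)) [0.5263 0.2408 0.1   ]
(array([0.5336, 0.4199, 0.0946]), np.float64(0.005164288340315657)) [0.5298 0.4067 0.1   ]
(array([0.6391, 0.2362, 0.0996]), np.float64(0.00022129542056144086)) [0.6385 0.2355 0.1   ]
(array([0.649 , 0.4164, 0.093 ]), np.float64(8.002528033340981e-05)) [0.6397 0.4006 0.1   ]
[0.5867 0.3286 0.0967]
[0.524  0.2428 0.1   ] (np.float64(260.85825100806426), np.float64(203.5506056865852)) (np.float64(225.62315834014694), np.float64(232.15536693315696))
[0.5321 0.4226 0.1   ] (np.float64(234.93801718044654), np.float64(183.9151262815922)) (np.float64(157.7464065237999), np.float64(228.70152216312607))
[0.6439 0.2374 0.1   ] (np.float64(296.00582672758526), np.float64(196.07653486243896)) (np.float64(228.65983814029005), np.float64(188.49360997328657))
[0.652  0.4172 0.1   ] (np.float64(268.2782691476556), np.float64(177.64478260055188)) (np.float64(161.6493488321813), np.float64(184.85668520402803))
```

>>> carry_out([
  {"x":0,"y":0,"z":0.6,"turn":0},
  {"x":0,"y":0,"z":0.6,"turn":0},
  {"x":0,"y":0,"z":0.6,"turn":0},
  {"x":0,"y":0,"z":0.6,"turn":0},
  {"x":0,"y":0,"z":0.6,"turn":0},
  {"x":0,"y":0,"z":0.4,"turn":0},
  {"x":0,"y":0,"z":0.2,"turn":0},
  {"x":0,"y":0,"z":0,"turn":0},
])

```text
t: 8.7
tool_pos: [0.5372, 0.3215, 0.1213]
tool_rot: [-2.275, -2.164, 0.005]
contact_force: [-3.2, 0.8, -3.3]
opening: 0.0096
grip_force: 41.3
```

>>> carry_out([
  {"x":0,"y":-0.04,"z":0,"turn":0},
  {"x":0,"y":-0.02,"z":0,"turn":0},
  {"x":0,"y":0,"z":0.1,"turn":0},
  {"x":0,"y":0,"z":0.1,"turn":0},
  {"x":0,"y":0,"z":0.1,"turn":0},
  {"x":0,"y":0,"z":0.06,"turn":0},
  {"x":0,"y":0,"z":0,"turn":0},
  {"x":0,"y":0,"z":0,"turn":0},
])

```text
t: 9.5
tool_pos: [0.537, 0.3218, 0.1137]
tool_rot: [2.276, 2.165, 0.001]
contact_force: [-1.0, 0.1, -1.7]
opening: 0.0096
grip_force: 41.6
```

>>> carry_out([
  {"x":0,"y":0,"z":0.04,"turn":0},
  {"x":0,"y":0,"z":0.03,"turn":0},
  {"x":0,"y":0,"z":0,"turn":0},
  {"x":0,"y":0,"z":0,"turn":0},
  {"x":0,"y":0,"z":0,"turn":0},
  {"x":0,"y":0,"z":0,"turn":0},
  {"x":0,"y":0,"z":0,"turn":0},
  {"x":0,"y":0,"z":0,"turn":0},
])

```text
t: 10.3
tool_pos: [0.5368, 0.3219, 0.112]
tool_rot: [2.276, 2.165, -0.0]
contact_force: [-0.2, 0.7, -0.5]
opening: 0.0094
grip_force: 41.7
```

>>> carry_out([
  {"x":0,"y":0,"z":0,"turn":0},
  {"x":0,"y":0,"z":0,"turn":0},
  {"x":0,"y":0,"z":0,"turn":0},
  {"x":0,"y":0,"z":0,"turn":0},
  {"x":0,"y":0,"z":0,"turn":0},
  {"x":0,"y":0,"z":0,"turn":0},
  {"x":0,"y":0,"z":0,"turn":0},
  {"x":0,"y":0,"z":0,"turn":0},
], grip=34)

```text
t: 11.1
tool_pos: [0.5368, 0.3219, 0.112]
tool_rot: [-2.276, -2.165, 0.0]
contact_force: [-0.8, -0.2, -0.9]
opening: 0.0338
grip_force: 0.0
```

>>> carry_out([
  {"x":0,"y":0,"z":-0.5,"turn":0},
  {"x":0,"y":0,"z":-0.7,"turn":0},
  {"x":0,"y":0,"z":-0.9,"turn":0},
  {"x":0,"y":0,"z":-0.9,"turn":0},
  {"x":0,"y":0,"z":-0.8,"turn":0},
  {"x":0,"y":0,"z":0,"turn":0},
  {"x":0,"y":0,"z":0,"turn":0},
  {"x":0,"y":0,"z":0,"turn":0},
])

```text
t: 11.9
tool_pos: [0.5362, 0.3216, 0.206]
tool_rot: [-2.276, -2.165, 0.003]
contact_force: [-0.0, -0.2, -1.1]
opening: 0.0343
grip_force: 0.0
```

Run:
```python
from h import *
np.set_printoptions(precision=4,suppress=True)
p,s=pose();print(p,np.degrees(s))
snap('top','t3.png');snap('scene','s3.png')
R={}
for n in('scene','top'):
  for k,z in (('dipper_handle',.128),('lid_bar',.112),('lid',.081),('jar',.007)):
    R[n,k]=ctrl.mark_of(n,k)[:2];print(n,k,[(np.round(m['pixel'],1),m['confidence'],atz(n,m['pixel'],z)) for m in R[n,k]])
for k in('lid_bar','lid','jar'):
    if R['scene',k] and R['top',k]: print(k,tri(R['scene',k][0]['pixel'],R['top',k][0]['pixel']))
im=np.zeros((600,800,3),np.uint8)
t=cv2.imread('pics/s3.png')
im[:300,:400]=cv2.resize(t[140:240,200:333],(400,300),interpolation=cv2.INTER_CUBIC)
im[:600,400:]=cv2.resize(t[200:290,300:360],(400,600),interpolation=cv2.INTER_CUBIC)
q=cv2.imread('pics/t3.png')[195:235,303:353]
im[300:600,:375]=cv2.resize(q,(375,300),interpolation=cv2.INTER_CUBIC)
cv2.imwrite('pics/z3.png',im)
```

```text
[0.5362 0.3216 0.206 ] -2.868170965036051
scene dipper_handle [(array([254.4, 185.9]), 0.58, array([0.5425, 0.3134, 0.128 ]))]
scene lid_bar [(array([332.4, 231.1]), 0.93, array([ 0.5792, -0.0354,  0.112 ]))]
scene lid [(array([333.1, 240.6]), 0.66, array([ 0.5855, -0.0322,  0.081 ])), (array([374.6, 266.7]), 0.64, array([ 0.5885, -0.1972,  0.081 ]))]
scene jar [(array([329.2, 265.2]), 0.71, array([ 0.5782, -0.0296,  0.007 ]))]
top dipper_handle [(array([195.7, 224.7]), 0.42, array([0.5389, 0.3185, 0.128 ]))]
top lid_bar [(array([326.8, 214.6]), 0.93, array([ 0.5717, -0.0282,  0.112 ]))]
top lid [(array([326.2, 217.3]), 0.91, array([ 0.57  , -0.0288,  0.081 ]))]
top jar [(array([328.6, 219. ]), 0.53, array([ 0.5786, -0.0411,  0.007 ])), (array([324.1, 210.6]), 0.27, array([ 0.6031, -0.0282,  0.007 ]))]
lid_bar (array([ 0.5764, -0.031 ,  0.1099]), np.float64(0.009946464711951576))
lid (array([ 0.5761, -0.0326,  0.0823]), np.float64(0.014648197746074362))
jar (array([ 0.5748, -0.039 ,  0.0132]), np.float64(0.006191917890542415))
```

View pics/z3.png

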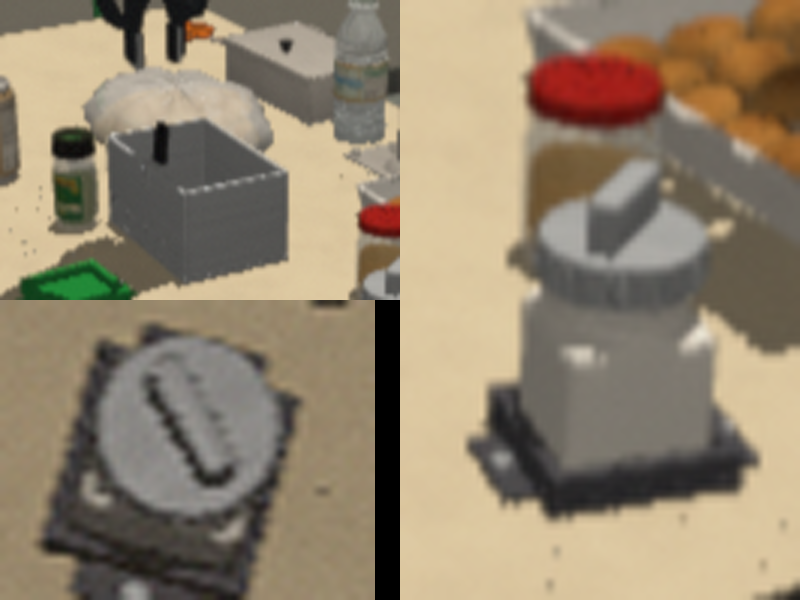

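The dipper hangs on the rim with its handle at (160,145) and the fingers are clear. The lid bar runs from (608,208) to (648,165) in the scene panel, and its top face runs from (172,362) to (222,470) in the top panel.

Run:
```python
from h import *
np.set_printoptions(precision=4,suppress=True)
S=lambda u,v:(300+(u-400)/6.667-.43,200+v/6.667-.43)
T=lambda u,v:(303+u/7.5-.43,195+(v-300)/7.5-.43)
print('disc',tri(S(623,230),T(189,422)))
a=[atz('scene',S(*p),.124) for p in((607,208),(648,166))];b=[atz('top',T(*p),.124) for p in((172,362),(222,470))]
for q in(a,b): print(q,np.mean(q,0),np.linalg.norm(q[0]-q[1]),np.degrees(np.arctan2(*(q[1]-q[0])[1::-1])))
# jar body top corners z=.067 / cradle corners in scene z=.018
for p in((552,515),(755,455),(490,385)): print('cr',atz('scene',S(*p),.018 if p[1]!=515 else 0))
```

```text
disc (array([ 0.5844, -0.0318,  0.1004]), np.float64(0.00014681787003804116))
[array([ 0.5614, -0.0508,  0.124 ]), array([ 0.5976, -0.029 ,  0.124 ])] [ 0.5795 -0.0399  0.124 ] 0.04221336723647422 31.08385598299704
[array([ 0.6015, -0.024 ,  0.124 ]), array([ 0.5624, -0.0417,  0.124 ])] [ 0.582  -0.0328  0.124 ] 0.04293655484481249 -155.6865258927912
cr [ 0.5341 -0.0599  0.    ]
cr [ 0.6113 -0.0895  0.018 ]
cr [0.5547 0.0135 0.018 ]
```

Run:
```python
from h import *
e=plan((.583,-.033,.17,-64,16))
```

```text
--
{"x":-0.88,"y":0.16,"z":0.09,"turn":0.067}, {"x":-0.87,"y":0.22,"z":0.09,"turn":0.067}, {"x":-0.85,"y":0.28,"z":0.09,"turn":0.067}, {"x":-0.83,"y":0.33,"z":0.09,"turn":0.067}, {"x":-0.81,"y":0.39,"z":0.09,"turn":0.067}, {"x":-0.78,"y":0.44,"z":0.09,"turn":0.067}, {"x":-0.75,"y":0.49,"z":0.09,"turn":0.067}, {"x":-0.71,"y":0.54,"z":0.09,"turn":0.067}, --
{"x":-0.68,"y":0.59,"z":0.09,"turn":0.067}, {"x":-0.64,"y":0.63,"z":0.09,"turn":0.067}, {"x":-0.59,"y":0.67,"z":0.09,"turn":0.067}, {"x":-0.55,"y":0.71,"z":0.09,"turn":0.067}, {"x":-0.50,"y":0.74,"z":0.09,"turn":0.067}, {"x":-0.45,"y":0.77,"z":0.09,"turn":0.067}, {"x":-0.40,"y":0.80,"z":0.09,"turn":0.067}, {"x":-0.34,"y":0.83,"z":0.09,"turn":0.067}, 
max [0.88 0.83 0.09 0.07] 16
```

>>> carry_out([
  {"x":-0.88,"y":0.16,"z":0.09,"turn":0.067},
  {"x":-0.87,"y":0.22,"z":0.09,"turn":0.067},
  {"x":-0.85,"y":0.28,"z":0.09,"turn":0.067},
  {"x":-0.83,"y":0.33,"z":0.09,"turn":0.067},
  {"x":-0.81,"y":0.39,"z":0.09,"turn":0.067},
  {"x":-0.78,"y":0.44,"z":0.09,"turn":0.067},
  {"x":-0.75,"y":0.49,"z":0.09,"turn":0.067},
  {"x":-0.71,"y":0.54,"z":0.09,"turn":0.067},
], grip=45)

```text
t: 13.2
tool_pos: [0.5601, 0.1434, 0.1891]
tool_rot: [2.77, 1.481, 0.0]
contact_force: [-0.7, 0.3, -0.1]
opening: 0.0447
grip_force: 0.0
```

>>> carry_out([
  {"x":-0.68,"y":0.59,"z":0.09,"turn":0.067},
  {"x":-0.64,"y":0.63,"z":0.09,"turn":0.067},
  {"x":-0.59,"y":0.67,"z":0.09,"turn":0.067},
  {"x":-0.55,"y":0.71,"z":0.09,"turn":0.067},
  {"x":-0.5,"y":0.74,"z":0.09,"turn":0.067},
  {"x":-0.45,"y":0.77,"z":0.09,"turn":0.067},
  {"x":-0.4,"y":0.8,"z":0.09,"turn":0.067},
  {"x":-0.34,"y":0.83,"z":0.09,"turn":0.067},
])

```text
t: 14.0
tool_pos: [0.5823, -0.0343, 0.1711]
tool_rot: [3.064, 0.695, 0.0]
contact_force: [0.6, 0.2, 0.7]
opening: 0.0452
grip_force: 0.0
```

>>> carry_out([
  {"x":0,"y":0,"z":0.4,"turn":0},
  {"x":0,"y":0,"z":0.4,"turn":0},
  {"x":0,"y":0,"z":0,"turn":0},
  {"x":0,"y":0,"z":0,"turn":0},
  {"x":0,"y":0,"z":0,"turn":0},
  {"x":0,"y":0,"z":0,"turn":0},
  {"x":0,"y":0,"z":0,"turn":0},
  {"x":0,"y":0,"z":0,"turn":0},
])

```text
t: 14.8
tool_pos: [0.5824, -0.0333, 0.1514]
tool_rot: [3.063, 0.699, 0.001]
contact_force: [-0.1, -0.6, 0.3]
opening: 0.0444
grip_force: 0.0
```

Run:
```python
from h import *
p,s=pose();print(p,np.degrees(s))
snap('top','t4.png');snap('scene','s4.png')
im=np.zeros((600,800,3),np.uint8)
im[:,:400]=cv2.resize(cv2.imread('pics/s4.png')[180:270,300:360],(400,600),interpolation=cv2.INTER_CUBIC)
im[:400,400:]=cv2.resize(cv2.imread('pics/t4.png')[190:230,305:345],(400,400),interpolation=cv2.INTER_CUBIC)
cv2.imwrite('pics/z4.png',im)
plan((.583,-.033,.106,-64,8))
```

```text
[ 0.58240795 -0.03332587  0.15138867] -64.2719879724434
--
{"x":0.00,"y":-0.00,"z":0.23,"turn":-0.001}, {"x":0.00,"y":-0.00,"z":0.23,"turn":-0.001}, {"x":0.00,"y":-0.00,"z":0.23,"turn":-0.001}, {"x":0.00,"y":-0.00,"z":0.23,"turn":-0.001}, {"x":0.00,"y":-0.00,"z":0.23,"turn":-0.001}, {"x":0.00,"y":-0.00,"z":0.23,"turn":-0.001}, {"x":0.00,"y":-0.00,"z":0.23,"turn":-0.001}, {"x":0.00,"y":-0.00,"z":0.23,"turn":-0.001}, 
max [0.   0.   0.23 0.  ] 8
```

View pics/z4.png

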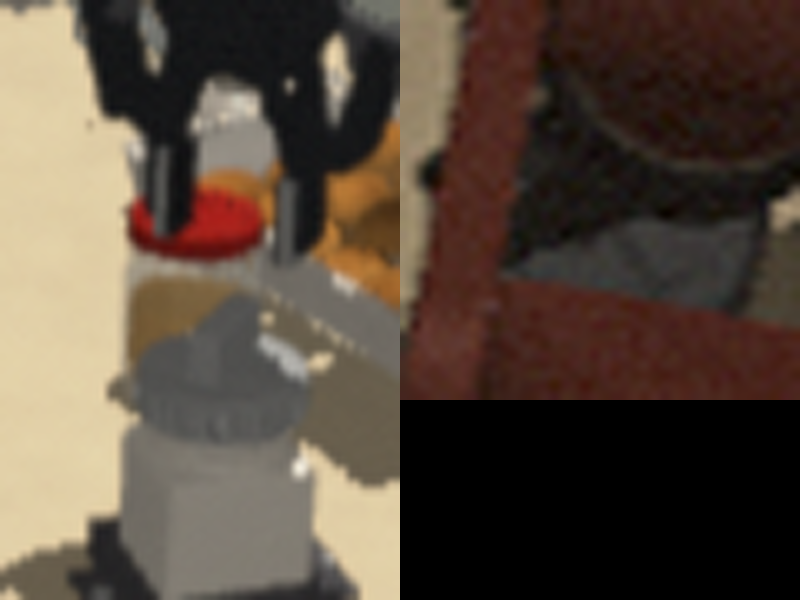

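The fingertips at (170,235) and (292,260) straddle the bar at (228,320) evenly, so I'll descend and close gently.

>>> carry_out([
  {"x":0,"y":0,"z":0.4,"turn":0},
  {"x":0,"y":0,"z":0.4,"turn":0},
  {"x":0,"y":0,"z":0.4,"turn":0},
  {"x":0,"y":0,"z":0.3,"turn":0},
  {"x":0,"y":0,"z":0.2,"turn":0},
  {"x":0,"y":0,"z":0.1,"turn":0},
  {"x":0,"y":0,"z":0,"turn":0},
  {"x":0,"y":0,"z":0,"turn":0},
])

```text
t: 15.7
tool_pos: [0.5825, -0.0334, 0.1064]
tool_rot: [3.063, 0.699, 0.001]
contact_force: [0.1, -0.4, -0.1]
opening: 0.045
grip_force: 0.0
```

>>> carry_out([
  {"x":0,"y":0,"z":0,"turn":0},
  {"x":0,"y":0,"z":0,"turn":0},
  {"x":0,"y":0,"z":0,"turn":0},
  {"x":0,"y":0,"z":0,"turn":0},
  {"x":0,"y":0,"z":0,"turn":0},
  {"x":0,"y":0,"z":0,"turn":0},
  {"x":0,"y":0,"z":0,"turn":0},
  {"x":0,"y":0,"z":0,"turn":0},
], grip=12, newtons=20)

```text
t: 16.5
tool_pos: [0.5824, -0.0334, 0.1065]
tool_rot: [3.063, 0.699, 0.001]
contact_force: [-1.5, 1.1, 4.0]
opening: 0.0133
grip_force: 23.3
```

>>> carry_out([
  {"x":0,"y":0,"z":0,"turn":0},
  {"x":0,"y":0,"z":0,"turn":0},
  {"x":0,"y":0,"z":0,"turn":-0.08},
  {"x":0,"y":0,"z":0,"turn":-0.08},
  {"x":0,"y":0,"z":0,"turn":-0.08},
  {"x":0,"y":0,"z":0,"turn":-0.08},
  {"x":0,"y":0,"z":0,"turn":-0.08},
  {"x":0,"y":0,"z":0,"turn":-0.08},
], grip=17)

```text
t: 17.3
tool_pos: [0.5824, -0.0335, 0.1062]
tool_rot: [2.806, 1.411, 0.0]
contact_force: [-0.2, 1.2, 3.1]
opening: 0.0171
grip_force: 2.2
```

>>> carry_out([
  {"x":0,"y":0,"z":0,"turn":-0.08},
  {"x":0,"y":0,"z":0,"turn":-0.08},
  {"x":0,"y":0,"z":0,"turn":-0.08},
  {"x":0,"y":0,"z":0,"turn":-0.08},
  {"x":0,"y":0,"z":0,"turn":-0.08},
  {"x":0,"y":0,"z":0,"turn":-0.08},
  {"x":0,"y":0,"z":0,"turn":0},
  {"x":0,"y":0,"z":0,"turn":0},
])

```text
t: 18.1
tool_pos: [0.5822, -0.0335, 0.1058]
tool_rot: [2.396, 2.032, -0.0]
contact_force: [1.0, -0.2, -0.2]
opening: 0.0171
grip_force: 0.2
```

Run:
```python
from h import *
p,s=pose();print(p,np.degrees(s));o=ctrl.get_obs();print(o['wrist_torque'],o['opening'],o['grip_force'])
snap('scene','s5.png')
for n in('scene',):
  for k in('lid_bar','lid'): print(k,[(m['pixel'],m['confidence']) for m in ctrl.mark_of(n,k)[:2]])
cv2.imwrite('pics/z5.png',cv2.resize(cv2.imread('pics/s5.png')[190:280,300:360],(400,600),interpolation=cv2.INTER_CUBIC))
```

```text
[ 0.58221591 -0.03349102  0.10578626] -9.377953998248302
[-0.04051449 -0.15275711 -0.03170876] 0.017065249619411235 0.22744766087271273
lid_bar [([333.5, 231.1], 0.59)]
lid [([329.5, 242.3], 0.85)]
```

View pics/z5.png

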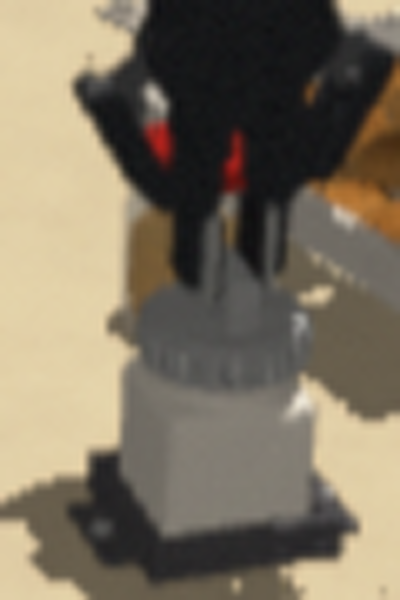

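The lid's lower edge sits about 2 px lower relative to the jar than before, so it seems to have dropped. I'll check that numerically.

Run:
```python
from h import *
for f in('s3','s4','s5'):
    g=cv2.imread(f'pics/{f}.png',0).astype(int); print(f,[int(g[r,328:338].mean()) for r in range(226,262)])
for z in(.0815,.0735): print(proj('scene',(.553,-.046,z)))
```

```text
s3 [136, 137, 137, 135, 121, 100, 88, 92, 99, 107, 117, 128, 150, 158, 125, 94, 87, 85, 84, 84, 96, 110, 114, 116, 119, 118, 126, 131, 128, 122, 120, 120, 119, 119, 119, 119]
s4 [88, 86, 84, 84, 84, 84, 83, 83, 83, 82, 83, 82, 80, 80, 85, 87, 88, 89, 87, 88, 100, 115, 118, 121, 125, 122, 124, 126, 125, 125, 125, 125, 125, 124, 124, 124]
s5 [49, 49, 52, 57, 62, 65, 69, 75, 80, 82, 82, 82, 83, 83, 80, 81, 85, 88, 88, 88, 87, 88, 102, 117, 124, 123, 124, 126, 126, 125, 125, 125, 125, 124, 125, 125]
(np.float64(326.2466130286918), np.float64(245.50402344459027))
(np.float64(326.1323941593183), np.float64(248.223197942962))
```

The skirt's lower edge fell 2 px (about 6 mm), so the lid is in the thread. I'll follow it down and screw forward.

>>> carry_out([
  {"x":0,"y":0,"z":0.14,"turn":0},
  {"x":0,"y":0,"z":0.14,"turn":0.11},
  {"x":0,"y":0,"z":0,"turn":0.11},
  {"x":0,"y":0,"z":0,"turn":0.11},
  {"x":0,"y":0,"z":0,"turn":0.11},
  {"x":0,"y":0,"z":0,"turn":0.11},
  {"x":0,"y":0,"z":0,"turn":0.11},
  {"x":0,"y":0,"z":0,"turn":0.11},
])

```text
t: 19.05
tool_pos: [0.5818, -0.0333, 0.0983]
tool_rot: [-2.985, -0.979, 0.002]
contact_force: [0.2, 0.2, 0.1]
opening: 0.0168
grip_force: 0.2
```

>>> carry_out([
  {"x":0,"y":0,"z":0,"turn":0.11},
  {"x":0,"y":0,"z":0,"turn":0.11},
  {"x":0,"y":0,"z":0.05,"turn":0.11},
  {"x":0,"y":0,"z":0.05,"turn":0.11},
  {"x":0,"y":0,"z":0.05,"turn":0.11},
  {"x":0,"y":0,"z":0,"turn":0.11},
  {"x":0,"y":0,"z":0,"turn":0.11},
  {"x":0,"y":0,"z":0,"turn":0.1},
])

```text
t: 19.85
tool_pos: [0.5829, -0.0329, 0.0966]
tool_rot: [-3.119, 0.369, -0.002]
contact_force: [-0.5, 3.3, 5.4]
opening: 0.017
grip_force: 4.5
```

Run:
```python
from h import *
p,s=pose();print(p,np.degrees(s));o=ctrl.get_obs();print(o['wrist_torque'],o['opening'],o['grip_force'],o['q'])
snap('scene','s6.png')
g=cv2.imread('pics/s6.png',0).astype(int); print([int(g[r,328:338].mean()) for r in range(226,262)])
cv2.imwrite('pics/z6.png',cv2.resize(cv2.imread('pics/s6.png')[190:280,300:360],(400,600),interpolation=cv2.INTER_CUBIC))
```

```text
[ 0.58291623 -0.03285246  0.09657614] -103.48621603674019
[0.4066503  0.18716574 0.14518085] 0.01696699625524609 4.5268187136389315 [-1.84320873e-01  7.55123674e-02  1.82334182e+00  1.28669086e-03
  1.24146315e+00  1.62143975e+00]
[36, 41, 42, 46, 54, 58, 60, 60, 60, 60, 61, 71, 81, 81, 79, 80, 81, 86, 89, 88, 88, 88, 90, 102, 118, 122, 124, 126, 126, 126, 125, 125, 125, 125, 124, 124]
```

>>> carry_out([
  {"x":0,"y":0,"z":0,"turn":0.03},
  {"x":0,"y":0,"z":0,"turn":0.02},
  {"x":0,"y":0,"z":0,"turn":0},
  {"x":0,"y":0,"z":0,"turn":0},
  {"x":0,"y":0,"z":0,"turn":0},
  {"x":0,"y":0,"z":0,"turn":0},
  {"x":0,"y":0,"z":0,"turn":0},
  {"x":0,"y":0,"z":0,"turn":0},
], grip=10, newtons=25)

```text
t: 20.7
tool_pos: [0.5829, -0.0332, 0.0963]
tool_rot: [-3.11, 0.441, -0.002]
contact_force: [-0.6, 2.5, 6.3]
opening: 0.0132
grip_force: 27.1
```

Run:
```python
from h import *
p,s=pose();print(p,np.degrees(s));o=ctrl.get_obs();print(o['wrist_torque'],o['contact_force'],o['opening'],o['grip_force'])
```

```text
[ 0.58287887 -0.03317608  0.09626806] -106.12562473533039
[0.23118111 0.12973483 0.06849894] [-0.63442083  2.45652451  6.25883562] 0.013244207187383368 27.064180970191956
```

>>> carry_out([
  {"x":0,"y":0,"z":0,"turn":0.03},
  {"x":0,"y":0,"z":0,"turn":0.03},
  {"x":0,"y":0,"z":0,"turn":0.02},
  {"x":0,"y":0,"z":0,"turn":0},
  {"x":0,"y":0,"z":0,"turn":0},
  {"x":0,"y":0,"z":0,"turn":0},
  {"x":0,"y":0,"z":0,"turn":0},
  {"x":0,"y":0,"z":0,"turn":0},
])

```text
t: 21.5
tool_pos: [0.5825, -0.0328, 0.0961]
tool_rot: [-3.09, 0.562, -0.0]
contact_force: [-1.1, 2.1, 6.9]
opening: 0.013
grip_force: 28.3
```

Run:
```python
from h import *
p,s=pose();print(p,np.degrees(s));o=ctrl.get_obs();print(o['wrist_torque'],o['contact_force'],o['opening'],o['grip_force'])
snap('scene','s7.png')
g=cv2.imread('pics/s7.png',0).astype(int); print([int(g[r,328:338].mean()) for r in range(244,256)])
cv2.imwrite('pics/z7.png',cv2.resize(cv2.imread('pics/s7.png')[190:280,300:360],(400,600),interpolation=cv2.INTER_CUBIC))
```

```text
[ 0.58253293 -0.03283854  0.09613523] -110.60223556052962
[0.44180481 0.21087007 0.59358832] [-1.14556337  2.11640679  6.87346046] 0.012959206700786445 28.261964321136475
[87, 87, 88, 89, 90, 96, 115, 122, 124, 126, 125, 125]
```

View pics/z7.png

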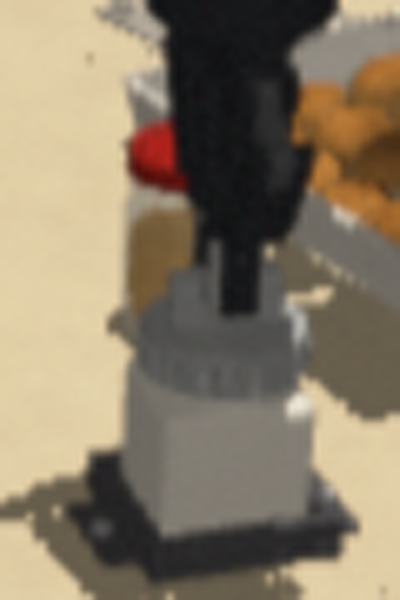

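The scene shows the bar gripped and the lid down on the jar. The 0.59 Nm torque shows it is against the home stop. I'll firm up the grip and lift.

>>> carry_out([
  {"x":0,"y":0,"z":0,"turn":-0.02},
  {"x":0,"y":0,"z":0,"turn":0},
  {"x":0,"y":0,"z":0,"turn":0},
  {"x":0,"y":0,"z":0,"turn":0},
  {"x":0,"y":0,"z":-0.1,"turn":0},
  {"x":0,"y":0,"z":-0.1,"turn":0},
  {"x":0,"y":0,"z":-0.2,"turn":0},
  {"x":0,"y":0,"z":-0.2,"turn":0},
], newtons=70)

```text
t: 22.35
tool_pos: [0.5813, -0.0332, 0.1091]
tool_rot: [-3.096, 0.534, 0.004]
contact_force: [1.1, 1.4, -5.7]
opening: 0.0121
grip_force: 68.5
```

>>> carry_out([
  {"x":0,"y":0,"z":-0.3,"turn":0},
  {"x":0,"y":0,"z":-0.4,"turn":0},
  {"x":0,"y":0,"z":-0.4,"turn":0},
  {"x":0,"y":0,"z":-0.4,"turn":0},
  {"x":0,"y":0,"z":-0.3,"turn":0},
  {"x":0,"y":0,"z":-0.1,"turn":0},
  {"x":0,"y":0,"z":0,"turn":0},
  {"x":0,"y":0,"z":0,"turn":0},
])

```text
t: 23.15
tool_pos: [0.5819, -0.0334, 0.1573]
tool_rot: [3.096, -0.533, -0.001]
contact_force: [-0.1, -0.1, -3.8]
opening: 0.0123
grip_force: 68.7
```

Run:
```python
from h import *
p,s=pose();print(p,np.degrees(s));o=ctrl.get_obs();print(o['wrist_torque'],o['contact_force'],o['opening'],o['grip_force'])
snap('scene','s8.png')
cv2.imwrite('pics/z8.png',cv2.resize(cv2.imread('pics/s8.png')[160:280,290:370],(400,600),interpolation=cv2.INTER_CUBIC))
plan((.51,-.265,p[2],np.degrees(s),16))
```

```text
[ 0.58189949 -0.03338267  0.15731447] -109.55012035088484
[ 0.04687787  0.01752265 -0.01529082] [-0.14480521 -0.14567994 -3.81145266] 0.012286469554700728 68.68272185325623
--
{"x":0.02,"y":0.61,"z":-0.00,"turn":0.000}, {"x":0.02,"y":0.61,"z":-0.00,"turn":0.000}, {"x":0.02,"y":0.61,"z":-0.00,"turn":0.000}, {"x":0.02,"y":0.61,"z":-0.00,"turn":0.000}, {"x":0.02,"y":0.61,"z":-0.00,"turn":0.000}, {"x":0.02,"y":0.61,"z":-0.00,"turn":0.000}, {"x":0.02,"y":0.61,"z":-0.00,"turn":0.000}, {"x":0.02,"y":0.61,"z":-0.00,"turn":0.000}, --
{"x":0.02,"y":0.61,"z":-0.00,"turn":0.000}, {"x":0.02,"y":0.61,"z":-0.00,"turn":0.000}, {"x":0.02,"y":0.61,"z":-0.00,"turn":0.000}, {"x":0.02,"y":0.61,"z":-0.00,"turn":0.000}, {"x":0.02,"y":0.61,"z":-0.00,"turn":0.000}, {"x":0.02,"y":0.61,"z":-0.00,"turn":0.000}, {"x":0.02,"y":0.61,"z":-0.00,"turn":0.000}, {"x":0.02,"y":0.61,"z":-0.00,"turn":0.000}, 
max [0.02 0.61 0.   0.  ] 16
```

View pics/z8.png

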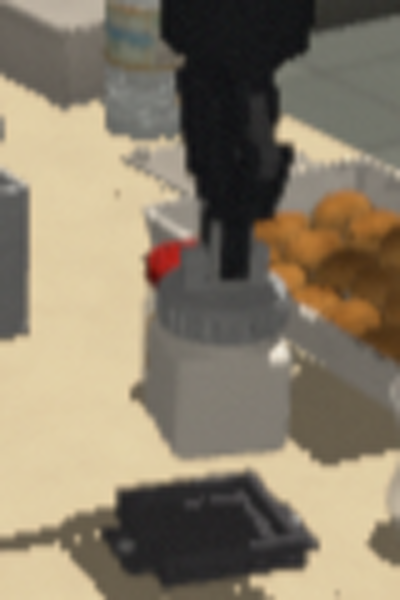

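The jar hangs upright clear of the cradle. That was my eleventh picture, one over the limit of 10, so I'll view no more and rely on numbers from here. Next I carry the jar to the tray.

>>> carry_out([
  {"x":0,"y":0.2,"z":0,"turn":0},
  {"x":0,"y":0.4,"z":0,"turn":0},
  {"x":0,"y":0.6,"z":0,"turn":0},
  {"x":0,"y":0.7,"z":0,"turn":0},
  {"x":0,"y":0.7,"z":0,"turn":0},
  {"x":0,"y":0.7,"z":0,"turn":0},
  {"x":0,"y":0.7,"z":0,"turn":0},
  {"x":0,"y":0.7,"z":0,"turn":0},
])

```text
t: 24.0
tool_pos: [0.542, -0.146, 0.1577]
tool_rot: [3.095, -0.535, -0.0]
contact_force: [0.0, 0.1, -3.9]
opening: 0.0121
grip_force: 68.7
```

>>> carry_out([
  {"x":0.1,"y":0.7,"z":0,"turn":0},
  {"x":0.1,"y":0.7,"z":0,"turn":0},
  {"x":0.1,"y":0.7,"z":0,"turn":0},
  {"x":0,"y":0.7,"z":0,"turn":0},
  {"x":0,"y":0.7,"z":0,"turn":0},
  {"x":0,"y":0.7,"z":0,"turn":0},
  {"x":0,"y":0.5,"z":0,"turn":0},
  {"x":0,"y":0.3,"z":0,"turn":0},
])

```text
t: 24.8
tool_pos: [0.5073, -0.266, 0.1578]
tool_rot: [3.095, -0.536, -0.0]
contact_force: [0.3, -0.4, -4.8]
opening: 0.0123
grip_force: 68.7
```

>>> carry_out([
  {"x":0,"y":0,"z":0.2,"turn":0},
  {"x":0,"y":0,"z":0.3,"turn":0},
  {"x":0,"y":0,"z":0.3,"turn":0},
  {"x":0,"y":0,"z":0.3,"turn":0},
  {"x":0,"y":0,"z":0.3,"turn":0},
  {"x":0,"y":0,"z":0.2,"turn":0},
  {"x":0,"y":0,"z":0,"turn":0},
  {"x":0,"y":0,"z":0,"turn":0},
])

```text
t: 25.6
tool_pos: [0.5083, -0.2644, 0.1178]
tool_rot: [-3.096, 0.533, -0.0]
contact_force: [-0.1, 0.0, -4.6]
opening: 0.0123
grip_force: 68.6
```

Run:
```python
from h import *
p,s=pose();print(p,np.degrees(s));o=ctrl.get_obs();print(o['wrist_torque'],o['contact_force'],o['opening'],o['grip_force'])
ctrl.get_image('scene')
for k,z in(('jar',p[2]-.089),('lid_bar',p[2]+.016),('tray',0)): print(k,[(m['pixel'],m['confidence'],atz('scene',m['pixel'],z)) for m in ctrl.mark_of('scene',k)[:2]])
```

```text
[ 0.50825343 -0.26442526  0.11778203] -109.5430288354726
[-0.0450906   0.00364876 -0.01631459] [-0.06140278  0.03913255 -4.56246516] 0.012252045628357898 68.59559297561646
jar [([367.4, 309.0], 0.62, array([ 0.50961294, -0.27022124,  0.02878203]))]
lid_bar [([367.9, 272.4], 0.66, array([ 0.49596421, -0.27668252,  0.13378203])), ([329.1, 267.4], 0.41, array([ 0.43669593, -0.21367316,  0.13378203]))]
tray [([390.2, 335.7], 0.59, array([ 0.51420671, -0.34684263,  0.        ]))]
```

>>> carry_out([
  {"x":0,"y":0,"z":0.2,"turn":0},
  {"x":0,"y":0,"z":0.2,"turn":0},
  {"x":0,"y":0,"z":0.2,"turn":0},
  {"x":0,"y":0,"z":0.2,"turn":0},
  {"x":0,"y":0,"z":0.08,"turn":0},
  {"x":0,"y":0,"z":0.04,"turn":0},
  {"x":0,"y":0,"z":0,"turn":0},
  {"x":0,"y":0,"z":0,"turn":0},
])

```text
t: 26.6
tool_pos: [0.5083, -0.2646, 0.0951]
tool_rot: [3.096, -0.533, 0.001]
contact_force: [0.1, 0.4, -4.2]
opening: 0.0124
grip_force: 68.6
```

>>> carry_out([
  {"x":0,"y":0,"z":0.02,"turn":0},
  {"x":0,"y":0,"z":0.02,"turn":0},
  {"x":0,"y":0,"z":0.02,"turn":0},
  {"x":0,"y":0,"z":0,"turn":0},
  {"x":0,"y":0,"z":0,"turn":0},
  {"x":0,"y":0,"z":0,"turn":0},
  {"x":0,"y":0,"z":0,"turn":0},
  {"x":0,"y":0,"z":0,"turn":0},
])

```text
t: 27.4
tool_pos: [0.5082, -0.2645, 0.0933]
tool_rot: [3.096, -0.533, 0.0]
contact_force: [0.1, -0.7, -4.7]
opening: 0.0122
grip_force: 68.6
```

>>> carry_out([
  {"x":0,"y":0,"z":0.02,"turn":0},
  {"x":0,"y":0,"z":0.02,"turn":0},
  {"x":0,"y":0,"z":0.02,"turn":0},
  {"x":0,"y":0,"z":0,"turn":0},
  {"x":0,"y":0,"z":0,"turn":0},
  {"x":0,"y":0,"z":0,"turn":0},
  {"x":0,"y":0,"z":0,"turn":0},
  {"x":0,"y":0,"z":0,"turn":0},
])

```text
t: 28.2
tool_pos: [0.5085, -0.2647, 0.0922]
tool_rot: [3.096, -0.533, 0.001]
contact_force: [1.0, 0.3, 0.0]
opening: 0.0124
grip_force: 69.2
```

>>> carry_out([
  {"x":0,"y":0,"z":0.02,"turn":0},
  {"x":0,"y":0,"z":0.02,"turn":0},
  {"x":0,"y":0,"z":0,"turn":0},
  {"x":0,"y":0,"z":0,"turn":0},
  {"x":0,"y":0,"z":0,"turn":0},
  {"x":0,"y":0,"z":0,"turn":0},
  {"x":0,"y":0,"z":0,"turn":0},
  {"x":0,"y":0,"z":0,"turn":0},
])

```text
t: 29.0
tool_pos: [0.5083, -0.2646, 0.091]
tool_rot: [3.096, -0.533, 0.001]
contact_force: [0.3, 0.2, 1.8]
opening: 0.0121
grip_force: 69.5
```

Contact: the jar rests on the tray. I'll release it and rise.

>>> carry_out([
  {"x":0,"y":0,"z":0,"turn":0},
  {"x":0,"y":0,"z":0,"turn":0},
  {"x":0,"y":0,"z":0,"turn":0},
  {"x":0,"y":0,"z":0,"turn":0},
  {"x":0,"y":0,"z":0,"turn":0},
  {"x":0,"y":0,"z":0,"turn":0},
  {"x":0,"y":0,"z":0,"turn":0},
  {"x":0,"y":0,"z":0,"turn":0},
], grip=40)

```text
t: 29.8
tool_pos: [0.5082, -0.2644, 0.0908]
tool_rot: [3.096, -0.533, -0.0]
contact_force: [-0.4, -0.3, -0.2]
opening: 0.0399
grip_force: 0.0
```

>>> carry_out([
  {"x":0,"y":0,"z":-0.3,"turn":0},
  {"x":0,"y":0,"z":-0.5,"turn":0},
  {"x":0,"y":0,"z":-0.8,"turn":0},
  {"x":0,"y":0,"z":-0.9,"turn":0},
  {"x":0,"y":0,"z":-0.9,"turn":0},
  {"x":0,"y":0,"z":-0.6,"turn":0},
  {"x":0,"y":0,"z":0,"turn":0},
  {"x":0,"y":0,"z":0,"turn":0},
])

```text
t: 30.6
tool_pos: [0.5081, -0.2644, 0.1909]
tool_rot: [3.096, -0.533, 0.0]
contact_force: [-0.7, 0.5, -0.2]
opening: 0.0398
grip_force: 0.0
```

Run:
```python
from h import *
np.set_printoptions(precision=4,suppress=True)
p,s=pose();print(p);o=ctrl.get_obs();print(o['contact_force'],o['opening'])
snap('scene','s9.png')
for k,z in(('jar',.002),('lid',.067),('lid_bar',.098),('dipper_handle',.128),('tray',0),('glass',0),('tub',0),('sauce_jar',0),('shaker',.002),('spice_jar',0)): print(k,[(np.round(m['pixel'],1),round(m['confidence'],2),atz('scene',m['pixel'],z)) for m in ctrl.mark_of('scene',k)[:1]])
```

```text
[ 0.5081 -0.2644  0.1909]
[-0.6651  0.5424 -0.2175] 0.03981356123809061
jar [(array([367.6, 317.6]), 0.96, array([ 0.5142, -0.2684,  0.002 ]))]
lid [(array([365.4, 293.7]), 0.58, array([ 0.5068, -0.2623,  0.067 ]))]
lid_bar [(array([368.2, 281.6]), 0.66, array([ 0.5116, -0.263 ,  0.098 ]))]
dipper_handle [(array([254.5, 184.2]), 0.66, array([0.5497, 0.3256, 0.128 ]))]
tray [(array([392.1, 336.9]), 0.59, array([ 0.5148, -0.3524,  0.    ]))]
glass [(array([376. , 266.9]), 0.65, array([ 0.6887, -0.0955,  0.    ]))]
tub [(array([265.8, 283.8]), 0.82, array([ 0.3913, -0.0107,  0.    ]))]
sauce_jar [(array([328.9, 240.1]), 0.58, array([0.674, 0.102, 0.   ]))]
shaker [(array([253.3, 183.7]), 0.28, array([0.7039, 0.6158, 0.002 ]))]
spice_jar [(array([227.2, 215. ]), 0.95, array([0.4987, 0.42  , 0.    ]))]
```

```bash
python3 -c "
from station import ctrl
print(ctrl.finish_job())"
```

```text
the job is handed in; nothing more can be done
None
```

I handed the job in at about 31 s: the dipper hangs on the pan's rim, and the lid is screwed home to its stop. The jar stands released on the tray's left half, about 83 mm from its centre, though no verdict came back. I viewed 11 pictures against the limit of 10.

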